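# Zero the crate tally at the syrup stall

### The arm

A 6-joint arm with a two-finger parallel gripper is mounted at the origin on the work surface. World frame = base frame: x ahead of the robot, y to its left, z up, the work surface at z = 0. Lengths are in mm, angles in rad, forces in N, time in s.
With the tool pointing down it reaches from about 300 to 875 mm from the base axis. Payload 4.2 kg.
Tool frame: the origin (TCP) lies at the very end of the fingers, on their centre line; the grasp point (between the pads) lies 19 mm behind it; z points along the fingers, y is the line along which they close (so a half turn about z gives the same grasp; the last joint's range is limited). The gripper opens to 85 mm and grips with 20 to 120 N. Pads are 22 mm wide; open, the fingers measure 114 mm over their backs; the gripper's body (76 mm by 85 mm) begins 54 mm behind the grasp point. The pads swing forward as they close: fully open they stand 13 mm farther back than shut.
Start: joints at [-1.269, 0.32, 1.565, -0, 1.257, -0.02], TCP at [181.861, -545.498, 231.338] pointing down, gripper open.
Joint ranges: [-3.11, 3.11], [-0.84, 2.01], [0.21, 2.61], [-1.34, 4.49], [0.05, 2.63], [-2.56, 2.56]. Speed limits (rad/s): [2.57, 2.57, 3.14, 3.14, 3.14, 3.14].

### API

Orientations are given as a unit quaternion [x, y, z, w].
In Python, from bench import readout, eyes, sign_off gives the robot as it stands. The module is installed in compiled form; this text tells all that it offers.
- The arm moves only by the tool send_rows, never from a script. Its arguments are lists of equal length, an entry for each row: "claw": the finger opening in m, from 0 to 0.0854; "linear": the shift along the tool's x, y, z in m, a list of three; "rot": the turn, a rotation vector about the tool's x, y, z in degrees, a list of three. A call has 1 to 20 rows; each row is the pose to reach, as a shift and turn from the pose commanded when the call began, along the tool's axes at that moment; what a row does not reach only later rows make up. A row lasts 1/12 s, in which the tool goes at most 41.7 mm and 7.16 degrees, less where a joint would pass 70% of its speed; a pose out of reach is approached as far as the arm can. A call with a gripper value outside its range is refused whole. The fingers move at their own pace and stop on an object; "newtons" is the grip in N (left out, the last holds). Time passes only in rows, so rows that repeat a pose let the fingers close. It gives the time, the measured TCP pose, the force, the opening and the grip force at its end, in the units of the state.
- readout.get_obs(): the state, without advancing time (a new reading comes with each control period).
- eyes.capture(name): name is "scene" or "top" or "wrist"; returns a dict with "img" (480x640x3 uint8, red, green, blue), "intrinsics" (3x3 intrinsics, pixels), "position" and "rotation" of the camera in the world; the wrist camera has in their place "mount" (4x4, takes a point from camera to tool coordinates, whose origin is the TCP and whose axes are the flange's). Camera axes: x right, y down, z forward; pixel columns grow to the right and rows downward; lengths in mm; the calibration is good to about 2 mm. A picture is of the moment at which its call begins: read the wrist's pose just before it. There is no depth.
- sign_off(): hands the job in; it is judged then, once.
The state is a dict: "time_s": time; "joints": joint angles; "dq": joint speeds; "joint_efforts": joint torques, N m; "eef_pos": TCP position; "tcp_rot": TCP orientation; "contact_force": force on the tool from outside, world axes, zero at the start; "wrist_torque": the same for the moment, N m; "grip_width": opening from 0.0 (shut) to 1.0 (fully open); "finger_force": force on a finger pad.
Only numpy, scipy, OpenCV 4.12 (cv2) and the standard library are available. Lean on these libraries where they do the work, as an engineer would, in place of code of your own. Each camera call takes 0.05 s, during which the arm holds its last target. There are 200 camera calls.

### The job

With a fingertip, flick the edge of the stall's tally wheel clockwise (seen from above), one click at a time and letting it settle in each click, until the lobe with the steel dome stands at the pointer, and stop exactly there without running past. Only push the wheel gently: do not pick anything up, and leave alone the jar, mug and bottle beside it. Finish with the hand clear of everything.

Things in the scene. Friction and masses are not known exactly. Their poses are not given: they have to be found in the camera images.
- counter: Grey tally counter, screwed to the table. Housing 120 (x) by 76 (y) by 40 mm high; origin at the centre of its underside, z up, -x is its front. At the rear (x +24 to +60 mm) a full-width block rises to 74 mm. Before it lies a flat black six-lobed thumbwheel on an upright axis at x = -35 mm, y = 0, overhanging the front by 23 mm and each side by 10 mm.
- tally (a joint): Wheel angle, rad, growing clockwise seen from above (its front edge moves to the counter's +y). 0: dome at the pointer. Stations every 1.047 (60 degrees), held by a spring detent; starts at rest at about -2.09 or -3.14, two or three clicks short. A push of about 1 to 3 N at a lobe turns it; beyond half a click it snaps on into the next station and stays, without coasting on. It also turns backwards.
- hub (a point): Centre of the wheel's upper face, on its axis, 62 mm above the table (a steel cap stands 6 mm higher). It does not turn. Wheel: 16 mm thick, 46 to 62 mm above the table, 6 mm above the housing; round core of 30 mm radius; six radial lobes, 8 mm wide with round ends, reach 48 mm radius.
- front_lobe (a point): Where the tip of the front lobe stands at every station: 48 mm from the axis towards the counter's -x, 54 mm above the table (fixed to the housing). At rest, lobes stand at 0, 60, 120, 180, 240 and 300 degrees from the counter's +x; the gaps between them are about 36 mm wide near the tips and open beyond the housing's front.
- pip (a point): Steel dome (12 mm across) on one lobe of the wheel, 40 mm from the axis, 63 mm above the table, joined to the hub by a thin steel rib; it turns with the wheel.
- pointer (a point): Tip of the steel pointer on top of the rear block, at x = +16 mm, y = 0 of the counter, 79 mm above the table; it points forward to the wheel's axis. Fixed to the housing.
- jar: Loose jam jar, 66 mm diameter, 85 mm high, left (+y side) of the counter; origin at the centre of its underside. Leave alone.
- mug: Loose white mug, 76 mm diameter, 80 mm high, behind (+x side of) the counter; origin at the centre of its underside. Leave alone.
- syrup: Loose syrup bottle, 60 mm diameter, 170 mm high, right (-y side) of the counter; origin at the centre of its underside. Leave alone.
Not all that is in view belongs to the job. Leave any red or yellow look-alike of the counter alone.

How it is judged:
By the outcome, as a careful person would: the job done as asked, in the order asked, and still so for the second after the job is handed in, with the robot touching nothing.
It also fails if it takes over 51 s, if anything falls off the work surface, if the arm or the gripper's body presses on something with over 40 N, if the wrist force passes 120 N, or if a joint passes its speed limit or range.

## Working session

There is one attempt and no reset: what is moved stays moved. The work goes in short steps, Python scripts to look and compute and a tool call to move; the robot and the scene stay as the last step left them, time stands still between calls to the robot, and variables do not carry over. Pictures are saved under pics/ and viewed, at most 10 in all, crops included, and the job is handed in when it is done.

Besides the shell and the picture viewer there is one more tool, called after "Call:" by a JSON object that holds its "method" and its "body". send_rows: Moves the arm, as the interface text tells. Its arguments: {"type":"object","properties":{"claw":{"type":"array"},"linear":{"type":"array"},"rot":{"type":"array"},"newtons":{"type":"number"}},"required":["claw","linear","rot"]}

```bash
mkdir -p pics; cat > h.py <<'E'
import cv2,numpy as np
from bench import readout,eyes
def snap(n,f):
    o=readout.get_obs();c=eyes.capture(n);cv2.imwrite(f'pics/{f}.png',cv2.cvtColor(c['img'],cv2.COLOR_RGB2BGR));return o,c
def ray(c,u,v,z):
    K=np.array(c['intrinsics']);d=np.array(c['rotation'])@np.linalg.solve(K,[u,v,1]);p=np.array(c['position']);return p+d*(z-p[2])/d[2]
def proj(c,P):
    q=np.array(c['rotation']).T@(np.array(P)-np.array(c['position']));q=np.array(c['intrinsics'])@q;return q[:2]/q[2]
E
python3 - <<'E'
from h import *
import pickle
o,c=snap('top','top1');print(o)
o,d=snap('scene','scene1')
for x in(c,d):print(x['position'],x['rotation'],x['intrinsics'])
pickle.dump((c,d),open('cams.pkl','wb'))
E
```

```text
{'time_s': 0.0, 'joints': array([-1.26897738e+00,  3.20315601e-01,  1.56567055e+00, -1.22727268e-05,
        1.25736880e+00, -1.99788086e-02]), 'dq': array([ 0.00078923,  0.00050403, -0.00247285,  0.00131768,  0.00059776,
       -0.00124686]), 'joint_efforts': array([ 6.01809134e-04, -4.15522921e+01, -2.34160084e+01, -5.03687852e-05,
        7.99990928e-03, -1.97089628e-05]), 'eef_pos': array([ 181.72796687, -545.0397123 ,  230.47192186]), 'tcp_rot': array([ 9.87082990e-01,  1.60207350e-01, -1.29538172e-04, -8.71589499e-04]), 'contact_force': array([-0.1247188 , -0.05583001,  0.73809308]), 'wrist_torque': array([-0.02954741,  0.02561517,  0.00634412]), 'finger_force': 0.0, 'grip_width': 1.000339074907189}
[406.70169302 -18.6318949  865.01368491] [ 0.70968308 -0.69820616  0.05214631 -0.0783508 ] [[484.85109639   0.         319.83990257]
 [  0.         484.85109639 240.06634998]
 [  0.           0.           1.        ]]
[ 793.40949331 -471.32316505  854.31599378] [ 0.93447432  0.21781207 -0.05834884 -0.27551961] [[461.78887079   0.         318.53342034]
 [  0.         461.78887079 242.18884477]
 [  0.           0.           1.        ]]
```

View pics/top1.png

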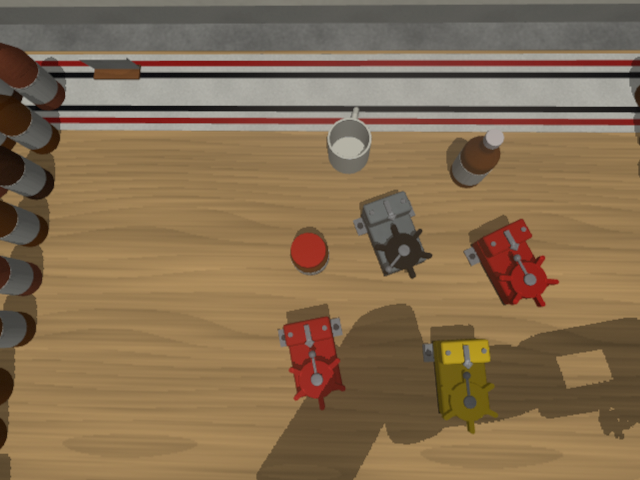

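View pics/scene1.png

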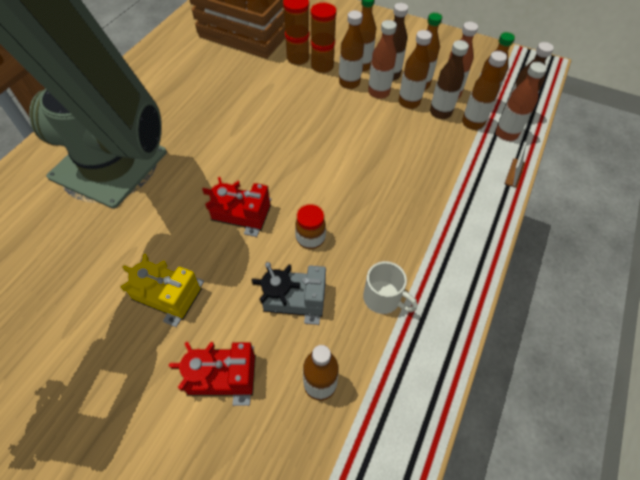

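The top view shows five candidates for the counter:
- Grey at (395,235).
- Red at (510,262) and (313,360).
- Yellow at (465,380).

Only the grey one with the black wheel fits. Its hub is near (404,251), with the jar at (310,250), the mug at (349,145) and the bottle at (475,160). I'll confirm it in one enlarged crop.

```bash
python3 - <<'E'
import cv2
i=cv2.imread('pics/top1.png')[180:290,330:450]
cv2.imwrite('pics/crop1.png',cv2.resize(i,None,fx=5,fy=5,interpolation=cv2.INTER_CUBIC))
E
```

```text
(no output)
```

View pics/crop1.png

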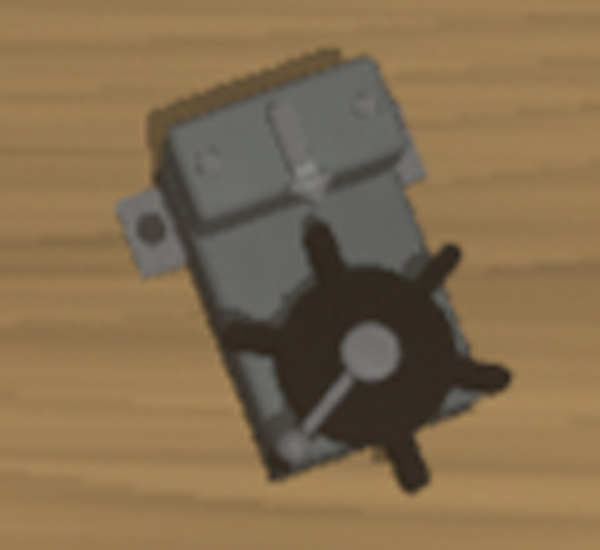

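The crop confirms the grey counter. The dome lobe is at crop (293,445), which is front-left of the hub at (370,350), and the pointer tip is at (312,195). That makes it two clicks clockwise: front-left, then rear-left, then rear.

```bash
cat >> h.py <<'E'
from scipy.spatial.transform import Rotation as R
import pickle
def fix(c):
    c['rotation']=R.from_quat(c['rotation']).as_matrix();return c
E
python3 - <<'E'
from h import *
c,d=map(fix,pickle.load(open('cams.pkl','rb')))
px=lambda a,b:(330+a/5-.4,180+b/5-.4)
hub=ray(c,*px(370,350),68);ptr=ray(c,*px(313,200),79);fl=ray(c,*px(417,490),62);pip=ray(c,*px(293,446),64)
print(hub,ptr,fl,pip)
v=(ptr-hub)[:2];print('len',np.linalg.norm(v),'yaw ptr',np.degrees(np.arctan2(v[1],v[0])))
w=(hub-fl)[:2];print('len',np.linalg.norm(w),np.degrees(np.arctan2(w[1],w[0])), np.linalg.norm((pip-hub)[:2]),np.degrees(np.arctan2(*(pip-hub)[1::-1])))
print('scene px of hub,ptr,pip',proj(d,hub),proj(d,ptr),proj(d,pip))
for n,p,z in(('mug',(349,145),40),('jar',(309,250),85),('syr',(493,138),170),('red',(530,280),62)):print(n,ray(c,*p,z))
o=readout.get_obs();print(R.from_quat(o['tcp_rot']).as_matrix())
E
```

```text
[ 541.26074524 -126.67089406   68.        ] [ 589.47449324 -107.02955419   79.        ] [ 495.6221191 -142.3495315   62.       ] [ 509.369607   -101.47991081   64.        ]
len 52.061000073342136 yaw ptr 22.165022678766533
len 48.25664583829425 18.959583432965704 40.64025510616163 141.6946008791062
scene px of hub,ptr,pip [274.98231348 278.96547626] [301.85207465 278.01177443] [267.14714611 263.45340436]
mug [734.94865257 -35.33932026  40.        ]
jar [535.62737382  29.2399593   85.        ]
syr [ 695.49428261 -248.15717978  170.        ]
red [ 494.68069802 -332.41872952   62.        ]
[[ 9.48665646e-01  3.16280363e-01 -4.72823875e-04]
 [ 3.16280716e-01 -9.48664516e-01  1.46462016e-03]
 [ 1.46793624e-05 -1.53897990e-03 -9.99998816e-01]]
```

Call:
{"method": "send_rows", "body": {"claw": [0,0,0,0,0,0,0,0,0,0,0,0,0,0,0,0,0,0,0,0], "linear": [[0.01,-0.006,0],[0.03,-0.019,0],[0.06,-0.038,0],[0.09,-0.057,0],[0.12,-0.076,0],[0.15,-0.095,0],[0.18,-0.114,0],[0.21,-0.133,0],[0.24,-0.152,0],[0.27,-0.171,0],[0.3,-0.19,0],[0.33,-0.208,0],[0.36,-0.227,0],[0.38,-0.24,0],[0.39,-0.247,0.01],[0.399,-0.252,0.03],[0.399,-0.252,0.06],[0.399,-0.252,0.09],[0.399,-0.252,0.105],[0.399,-0.252,0.11]], "rot": [[0,0,0],[0,0,0],[0,0,0],[0,0,0],[0,0,0],[0,0,-1],[0,0,-1],[0,0,-1],[0,0,-2],[0,0,-2],[0,0,-2.6],[0,0,-2.6],[0,0,-2.6],[0,0,-2.6],[0,0,-2.6],[0,0,-2.6],[0,0,-2.6],[0,0,-2.6],[0,0,-2.6],[0,0,-2.6]]}}

```text
time_s: 1.77
eef_pos: [477.8, -179.2, 117.7]
tcp_rot: [0.983, 0.183, -0.003, -0.002]
contact_force: [0.5, -0.1, 1.0]
grip_width: 0.001
finger_force: 0.0
```

```bash
python3 - <<'E'
from h import *
o,c=snap('wrist','w1');M=np.array(c['mount']);Rt=R.from_quat(o['tcp_rot']).as_matrix()
print(o['time_s'],o['eef_pos'],R.from_quat(o['tcp_rot']).as_matrix().round(3),o['contact_force'],o['grip_width'])
w={'position':Rt@M[:3,3]+o['eef_pos'],'rotation':Rt@M[:3,:3],'intrinsics':c['intrinsics']}
pickle.dump(w,open('w1.pkl','wb'));print(w)
print(proj(w,[541.3,-126.7,68]),proj(w,[589.5,-107,79]),proj(w,[495.6,-142.3,62]))
E
```

```text
1.7667 [ 477.77573951 -179.23040588  117.70519767] [[ 0.933  0.359 -0.007]
 [ 0.359 -0.933  0.003]
 [-0.006 -0.005 -1.   ]] [ 0.48023932 -0.11903261  1.00289796] 0.0008054564221851117
{'position': array([ 556.87663359, -150.14313857,  259.31775634]), 'rotation': array([[ 0.35756311, -0.88112464, -0.30946403],
       [-0.93387826, -0.33894485, -0.11396398],
       [-0.00447476,  0.32975105, -0.94405732]]), 'intrinsics': array([[404.68537097,   0.        , 313.6618647 ],
       [  0.        , 404.68537097, 239.0340123 ],
       [  0.        ,   0.        ,   1.        ]])}
[254.74814228 112.13902656] [241.13280266 -29.0611528 ] [257.51470819 211.84001351]
```

View pics/w1.png

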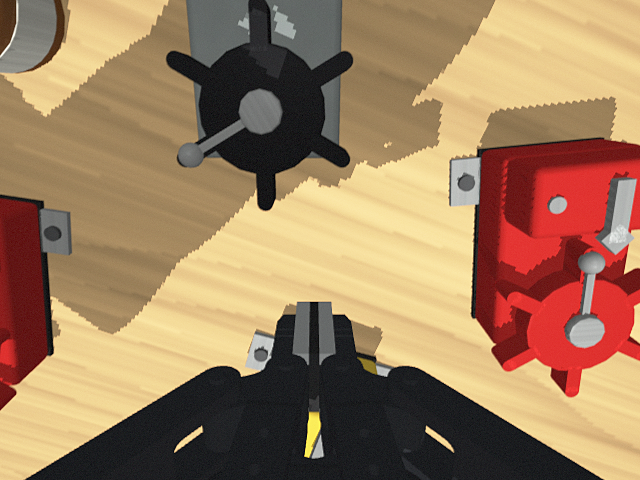

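The wrist view shows the hub cap at (261,111) and the front lobe tip at (265,208). They're within about 3 mm of the top-camera estimate, and the jar and red counters are well away. Next I lower in front of the wheel and move in beside the front lobe.

Call:
{"method": "send_rows", "body": {"claw": [0,0,0,0,0,0,0,0,0,0,0], "linear": [[0,0.002,0.015],[0,0.004,0.035],[0,0.004,0.055],[0,0.004,0.067],[0,0.004,0.07],[0.005,0.004,0.07],[0.015,0.004,0.07],[0.025,0.004,0.07],[0.031,0.004,0.07],[0.031,0.004,0.07],[0.031,0.004,0.07]], "rot": [[0,0,0],[0,0,0],[0,0,0],[0,0,0],[0,0,0],[0,0,0],[0,0,0],[0,0,0],[0,0,0],[0,0,0],[0,0,0]]}}

```text
time_s: 2.73
eef_pos: [511.8, -172.6, 51.7]
tcp_rot: [0.983, 0.183, 0.0, 0.0]
contact_force: [-0.6, 0.2, -0.0]
grip_width: 0.001
finger_force: 0.0
```

```bash
cat >> h.py <<'E'
def where():
    o=readout.get_obs();d=o['eef_pos'][:2]-[543.1,-128.7];e=np.array([[.9336,.3584],[-.3584,.9336]])
    print(o['time_s'],'radial,lateral',e@d,'z',o['eef_pos'][2],o['contact_force'])
E
python3 -c "from h import *;where();snap('wrist','w2')"
```

```text
2.7333 radial,lateral [-44.95780627 -29.78475847] z 51.71975224091502 [-0.55503002  0.21392523 -0.01764332]
```

View pics/w2.png

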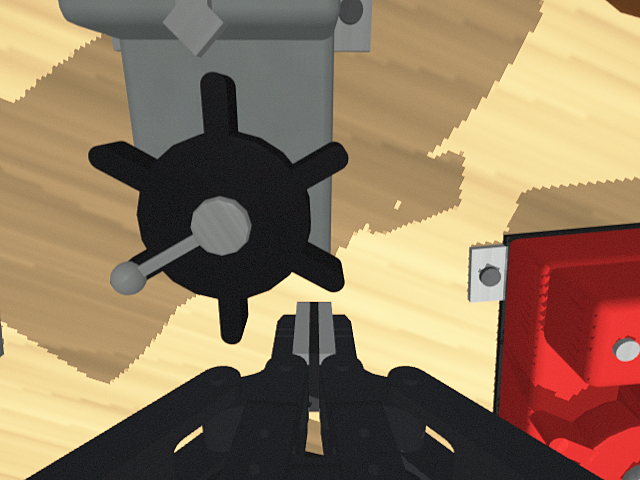

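The wrist view shows the finger at (314,302), between the front lobe tip (232,340) and the front-right lobe (335,285), just outside the core. Now the first sweep towards +y, after which I back out radially.

Call:
{"method": "send_rows", "body": {"claw": [0,0,0,0,0,0,0,0,0,0,0,0,0,0,0,0,0,0,0,0], "linear": [[-0.001,-0.003,0],[-0.001,-0.007,0],[-0.001,-0.011,0],[-0.001,-0.015,0],[-0.001,-0.019,0],[-0.001,-0.023,0],[-0.001,-0.027,0],[-0.001,-0.031,0],[-0.001,-0.035,0],[-0.001,-0.039,0],[-0.001,-0.043,0],[-0.001,-0.047,0],[-0.001,-0.051,0],[-0.001,-0.055,0],[-0.001,-0.058,0],[-0.001,-0.058,0],[-0.008,-0.058,0],[-0.02,-0.058,0],[-0.033,-0.058,0],[-0.033,-0.058,0]], "rot": [[0,0,0],[0,0,0],[0,0,0],[0,0,0],[0,0,0],[0,0,0],[0,0,0],[0,0,0],[0,0,0],[0,0,0],[0,0,0],[0,0,0],[0,0,0],[0,0,0],[0,0,0],[0,0,0],[0,0,0],[0,0,0],[0,0,0],[0,0,0]]}}

```text
time_s: 4.45
eef_pos: [455.7, -131.0, 51.0]
tcp_rot: [0.983, 0.182, -0.002, -0.001]
contact_force: [-0.7, 0.3, 0.2]
grip_width: -0.002
finger_force: 0.0
```

```bash
python3 -c "from h import *;where();snap('wrist','w3')"
```

```text
4.45 radial,lateral [-82.3872823   29.16941152] z 50.96819632147333 [-0.67788746  0.30554425  0.23900649]
```

View pics/w3.png

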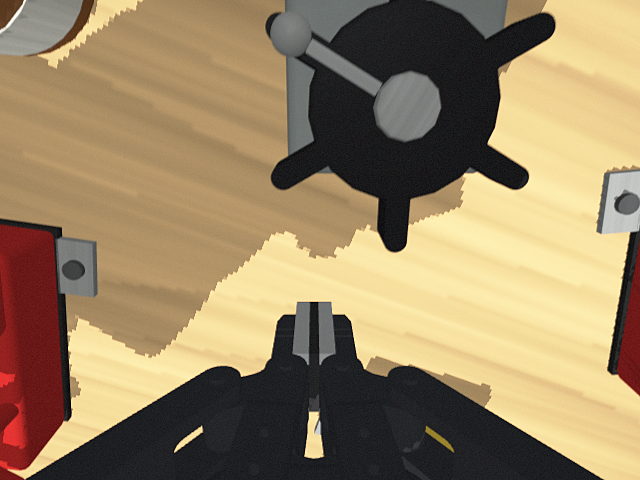

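The dome is now at (291,34), rear-left, so exactly one click. The wheel is at rest with the front lobe at (393,245). I go round outside to the start point and repeat.

Call:
{"method": "send_rows", "body": {"claw": [0,0,0,0,0,0,0,0,0], "linear": [[0,0.01,0],[0,0.025,0],[0,0.042,0],[0,0.055,0],[0,0.058,0],[0.006,0.058,0],[0.02,0.058,0],[0.032,0.058,0],[0.032,0.058,0]], "rot": [[0,0,0],[0,0,0],[0,0,0],[0,0,0],[0,0,0],[0,0,0],[0,0,0],[0,0,0],[0,0,0]]}}

```text
time_s: 5.25
eef_pos: [513.3, -172.1, 51.5]
tcp_rot: [0.983, 0.184, 0.001, 0.001]
contact_force: [-0.2, 0.3, 1.4]
grip_width: 0.002
finger_force: 0.0
```

```bash
python3 -c "from h import *;where()"
```

```text
5.25 radial,lateral [-43.42622539 -29.85542168] z 51.52687406590796 [-0.17220124  0.25233068  1.4013376 ]
```

Call:
{"method": "send_rows", "body": {"claw": [0,0,0,0,0,0,0,0,0,0,0,0,0,0,0,0,0,0,0,0], "linear": [[-0.001,-0.001,0],[-0.001,-0.005,0],[-0.001,-0.01,0],[-0.001,-0.015,0],[-0.001,-0.019,0],[-0.001,-0.023,0],[-0.001,-0.027,0],[-0.001,-0.031,0],[-0.001,-0.035,0],[-0.001,-0.039,0],[-0.001,-0.043,0],[-0.001,-0.047,0],[-0.001,-0.051,0],[-0.001,-0.055,0],[-0.001,-0.058,0],[-0.001,-0.058,0],[-0.008,-0.058,0],[-0.02,-0.058,0],[-0.033,-0.058,0],[-0.036,-0.058,0]], "rot": [[0,0,0],[0,0,0],[0,0,0],[0,0,0],[0,0,0],[0,0,0],[0,0,0],[0,0,0],[0,0,0],[0,0,0],[0,0,0],[0,0,0],[0,0,0],[0,0,0],[0,0,0],[0,0,0],[0,0,0],[0,0,0],[0,0,0],[0,0,0]]}}

```text
time_s: 6.92
eef_pos: [452.4, -132.4, 51.0]
tcp_rot: [0.983, 0.182, -0.002, -0.001]
contact_force: [-0.7, 0.5, -0.5]
grip_width: 0.002
finger_force: 0.0
```

Call:
{"method": "send_rows", "body": {"claw": [0,0,0,0,0,0,0], "linear": [[-0.005,0,-0.015],[-0.01,0,-0.04],[-0.01,0,-0.07],[-0.01,0,-0.09],[-0.01,0,-0.1],[-0.01,0,-0.1],[-0.01,0,-0.1]], "rot": [[0,0,0],[0,0,0],[0,0,0],[0,0,0],[0,0,0],[0,0,0],[0,0,0]]}}

```text
time_s: 7.5
eef_pos: [445.9, -135.9, 151.4]
tcp_rot: [0.983, 0.182, 0.0, 0.0]
contact_force: [0.0, 0.7, -0.5]
grip_width: 0.0
finger_force: 0.0
```

```bash
python3 -c "from h import *;where();snap('wrist','w4')"
```

```text
7.5 radial,lateral [-93.29050954  28.14447158] z 151.4463719384147 [ 0.03902036  0.68048941 -0.48894268]
```

View pics/w4.png

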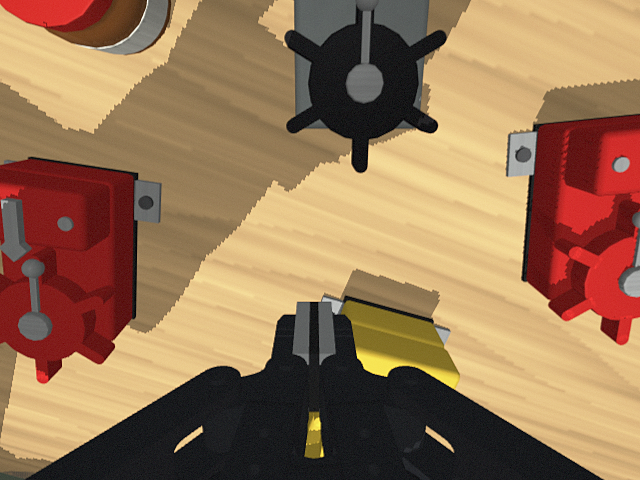

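The rib now runs straight back from the hub (365,83) to the dome at (367,2), so the dome lobe stands at the pointer. The hand is clear at z = 151 mm.

```bash
python3 -c "from bench import sign_off;print(sign_off())"
```

```text
the job is handed in; nothing more can be done
None
```

I turned the wheel two clicks clockwise, one at a time; the dome lobe stands at the pointer, the hand is clear, and the job was handed in with the robot clock at about 7.5 s.

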